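# Put the good salvaged parts back into the stock tray

### The arm

A 6-joint arm with a two-finger parallel gripper is mounted at the origin on the work surface. World frame = base frame: x ahead of the robot, y to its left, z up, the work surface at z = 0. Lengths are in mm, angles in rad, forces in N, time in s.
With the tool pointing down it reaches from about 350 to 775 mm from the base axis. Payload 7.3 kg.
Tool frame: the origin (TCP) lies midway between the tips of the shut fingers; the grasp point (between the pads) lies bot.tcp_to_grasp behind it (bot.tcp_to_grasp is the distance from the TCP to the grasp point, in mm); z points along the fingers, y is the direction in which the jaws open and shut (so a half turn about z gives the same grasp; the last joint's range is limited). The gripper opens to 92 mm and grips with 3 to 60 N. Pads are 19 mm wide; open, the fingers measure 130 mm over their backs; the gripper's body (75 mm by 190 mm) begins 47 mm behind the grasp point.
Start: joints at [1.196, 0.342, 1.524, -0, 1.275, -0.146], TCP at [119.058, 511.341, 226.741] pointing down, gripper open.
Joint ranges: [-2.53, 2.53], [-0.77, 2.02], [0.04, 2.7], [-1, 4.14], [0.28, 2.66], [-3.11, 3.11]. Speed limits (rad/s): [2.57, 2.57, 3.14, 3.14, 3.14, 3.14].

### API

Orientations are given as [roll, pitch, yaw] about the fixed x, y, z axes, in that order (R = Rz(yaw) Ry(pitch) Rx(roll)).
In Python, from plant import bot gives the robot as it stands.
- The arm moves only by the shell command python3 -m inch 'ROWS'. ROWS is JSON, one flat list of numbers, 7 for each row, row after row: the shift along the world's x, y, z in cm, then the turn, a rotation vector about the world's x, y, z in degrees, then the gripper command: -1 is shut, 1 is fully open, values between are in proportion. In form: [tx, ty, tz, ax, ay, az, fingers, tx, ty, tz, ax, ay, az, fingers, ...]. A call has exactly 5 rows; each row is the pose to reach, as a shift and turn from the pose measured when the call began; what a row does not reach only later rows make up. A row lasts 1/10 s, in which the tool goes at most 50 mm and 8.59 degrees, less where a joint would pass 70% of its speed; a pose out of reach is approached as far as the arm can. A call with a gripper value outside its range is refused whole. The fingers move at their own pace and stop on an object; the grip force is fixed at half the most. Time passes only in rows, so rows that repeat a pose let the fingers close, or fill a call up. It gives the time, the measured TCP pose, the force and the opening at its end, in the units of the state.
- bot.get_obs(): the state, without advancing time (a new reading comes with each control period).
- bot.capture(name): name is "side" or "top"; returns the picture (480x640x3 uint8, red, green, blue); there is no depth.
- bot.calibration(name): a dict with "fx", "fy", "cx", "cy" (pixels), "k1" (the pictures are not rectified: a ray, as slopes to the right and down, at radius r is drawn at 1 + k1 r^2 times it, then the intrinsics apply), "cam_to_world" (4x4, takes a point from camera to world coordinates). Camera axes: x right, y down, z forward; pixel columns grow to the right and rows downward; lengths in mm; the calibration is good to about 2 mm. A picture is of the moment at which its call begins. calibration takes no time and is no camera call.
- bot.close_job(): hands the job in, once; it reports no verdict.
The state is a dict: "time": time; "joint_positions": joint angles; "dq": joint speeds; "tau": joint torques, N m; "tool_pos": TCP position; "tcp_rot": TCP orientation; "contact_force": force on the tool from outside, world axes, zero at the start; "moment": the same for the moment, N m; "grip_width": finger opening in mm.
Only numpy, scipy, OpenCV 4.12 (cv2) and the standard library are available. Lean on these libraries where they do the work, as an engineer would, in place of code of your own. Each camera call takes 0.05 s, during which the arm holds its last target.

### The job

Put the sound salvaged parts away in the stock tray: the capacitor, the relay, the transformer and the heatsink each go, standing upright on the bin floor, into the free space of the bin that already holds two of its own kind. Set them down without dropping them, and leave the swollen capacitor and the scorched relay where they stand on the bench.

Things in the scene. Friction and masses are not known exactly. Their poses are not given: they have to be found in the camera images.
- capacitor_center (a point): Centre, half-way up, of the sound capacitor: a large electrolytic can, upright cylinder 35 mm in diameter and 50 mm high, dark navy sleeve with one white stripe, flat bright aluminium top with a fine scored cross, leads clipped flush. Loose, about 60 g, stands on the bench; z up.
- relay_center (a point): Centre, half-way up, of the sound relay: a bright blue plastic block 36 (x) x 26 (y) x 30 (z) mm with a clean top that bears a small blank white field. Loose, about 40 g, stands on the bench. Grip it across y (26 mm).
- transformer_center (a point): Centre, half-way up, of the transformer: 42 (x) x 35 (y) x 38 (z) mm. A dark grey ferrite core runs over the top along y as a bar 14 mm wide, its two flat outer legs form the y faces (14 mm wide, full height); a winding in yellow tape bulges out on both x sides. Loose, 110 g, on the bench. Grip it across y, on the ferrite legs (35 mm).
- heatsink_center (a point): Centre, half-way up, of the heatsink: a bright bare-aluminium extrusion 42 (x) x 30 (y) x 35 (z) mm with seven upright fins that run along y, seen from above as a comb. Loose, about 60 g, stands on the bench. Grip it across y, on the ends of the fins (30 mm).
- swollen_capacitor_center (a point): Centre of a failed capacitor that stays where it is: the same navy can with white stripe, 35 mm in diameter, but its top is bulged to a dome (55 mm high in all), burst and covered with a rust-brown crust. The point lies 25 mm above its foot. Loose, stands on the bench.
- scorched_relay_center (a point): Centre, half-way up, of a failed relay that stays where it is: the same blue block, 36 (x) x 26 (y) x 30 (z) mm, but most of its top and its +x end are burnt brown and black. Loose, stands on the bench.
- capacitor_bin_space (a point): Floor point (7 mm above bench), middle of the free space of the bin with two fixed sound capacitors (bright tops) at its rear. Alike black bins, fixed 2 x 2 in a grey tray, shuffled. x: low front wall to rear; y: across; z up; all bins alike. Outside 134 (x) x 94 (y) mm, walls 2.5 thick; side/rear walls 27 above floor, front 15. Free floor: x -41 to +41 (stock beyond, 50 high), y -44 to +44 mm.
- relay_bin_space (a point): Floor point (7 mm above bench), middle of the free space of the bin with two fixed blue relays at its rear. Alike black bins, fixed 2 x 2 in a grey tray, shuffled. x: low front wall to rear; y: across; z up; all bins alike. Outside 134 (x) x 94 (y) mm, walls 2.5 thick; side/rear walls 27 above floor, front 15. Free floor: x -41 to +41 (stock beyond, 30 high), y -44 to +44 mm.
- transformer_bin_space (a point): Floor point (7 mm above bench), middle of the free space of the bin with two fixed yellow-taped transformers at its rear. Alike black bins, fixed 2 x 2 in a grey tray, shuffled. x: low front wall to rear; y: across; z up; all bins alike. Outside 134 (x) x 94 (y) mm, walls 2.5 thick; side/rear walls 27 above floor, front 15. Free floor: x -41 to +41 (stock beyond, 38 high), y -44 to +44 mm.
- heatsink_bin_space (a point): Floor point (7 mm above bench), middle of the free space of the bin with two fixed aluminium heatsinks at its rear. Alike black bins, fixed 2 x 2 in a grey tray, shuffled. x: low front wall to rear; y: across; z up; all bins alike. Outside 134 (x) x 94 (y) mm, walls 2.5 thick; side/rear walls 27 above floor, front 15. Free floor: x -41 to +41 (stock beyond, 35 high), y -44 to +44 mm.
There are look-alikes about, which are no part of the job. Leave any green look-alike of the part that bears transformer_center alone. What is shaped like the part that bears heatsink_center but green or pink is not meant.

How it is judged (in metres and radians):
At the end, for the whole second after the job is handed in: Each of the four parts stands upright (0.15 rad) on the floor of the bin with its own kind (height within 5 mm), centre within 42 mm along and 45 mm across from the middle of the free space, released, at rest; the failed capacitor and relay stand within 15 mm of where they were (x of capacitor_center in the frame of capacitor_bin_space between -0.042 and 0.042 m and y of capacitor_center in the frame of capacitor_bin_space between -0.045 and 0.045 m and z of capacitor_center in the frame of capacitor_bin_space between 0.02 and 0.03 m and angle between each of capacitor_center, relay_center, transformer_center, heatsink_center, swollen_capacitor_center, scorched_relay_center's own z axis and vertical below 0.15 rad and linear speed of each of capacitor, relay, transformer, heatsink below 0.02 m/s and contact force between the fingers and capacitor below 0.05 N and x of relay_center in the frame of relay_bin_space between -0.042 and 0.042 m and y of relay_center in the frame of relay_bin_space between -0.045 and 0.045 m and z of relay_center in the frame of relay_bin_space between 0.01 and 0.02 m and contact force between the fingers and relay below 0.05 N and x of transformer_center in the frame of transformer_bin_space between -0.042 and 0.042 m and y of transformer_center in the frame of transformer_bin_space between -0.045 and 0.045 m and z of transformer_center in the frame of transformer_bin_space between 0.014 and 0.024 m and contact force between the fingers and transformer below 0.05 N and x of heatsink_center in the frame of heatsink_bin_space between -0.042 and 0.042 m and y of heatsink_center in the frame of heatsink_bin_space between -0.045 and 0.045 m and z of heatsink_center in the frame of heatsink_bin_space between 0.0125 and 0.0225 m and contact force between the fingers and heatsink below 0.05 N and distance of each of swollen_capacitor_center, scorched_relay_center from where it was at the start of the episode below 0.015 m); the robot touches nothing.
It fails at once if the swollen capacitor or the scorched relay is pushed or lifted away from where it stood (more than 15 mm) (distance of any of swollen_capacitor_center, scorched_relay_center from where it was at the start of the episode above 0.015 m).
It fails at once if a part is dropped or thrown (faster than 0.7 m/s, as after a fall of 25 mm, with no finger on it) ((linear speed of capacitor above 0.7 m/s and contact force between the fingers and capacitor below 0.02 N) or (linear speed of relay above 0.7 m/s and contact force between the fingers and relay below 0.02 N) or (linear speed of transformer above 0.7 m/s and contact force between the fingers and transformer below 0.02 N) or (linear speed of heatsink above 0.7 m/s and contact force between the fingers and heatsink below 0.02 N)).
It also fails if it takes over 112 s, if anything falls off the work surface, if the arm or the gripper's body presses on something with over 40 N, if the wrist force passes 120 N, or if a joint passes its speed limit or range.

## Working session

There is one attempt and no reset: what is moved stays moved. The work goes in short steps, Python scripts to look and compute and a shell command to move; the robot and the scene stay as the last step left them, time stands still between calls to the robot, and variables do not carry over. Pictures are saved under pics/ and viewed, and the job is handed in when it is done.

```bash
ls; mkdir -p pics
python3 - <<'E'
from plant import bot
import cv2
print(bot.get_obs()); print(bot.tcp_to_grasp)
for n in("top","side"):
    cv2.imwrite(f"pics/{n}0.png",bot.capture(n)[:,:,::-1]); print(n,bot.calibration(n))
E
```

```text
pics
{'time': 0.0, 'joint_positions': array([ 1.19606268e+00,  3.42746441e-01,  1.52502765e+00,  3.06960476e-05,
        1.27540986e+00, -1.46006984e-01]), 'dq': array([ 0.00089037,  0.00130409, -0.00025556, -0.00182721, -0.00064543,
       -0.00021458]), 'tau': array([-1.13132042e-03, -4.31247067e+01, -2.44225323e+01,  7.17013143e-02,
        5.61280386e-02, -1.27172584e-04]), 'tool_pos': array([118.85649933, 510.94318205, 226.02895054]), 'tcp_rot': array([-3.14002256e+00, -2.60556082e-04,  2.91285683e+00]), 'contact_force': array([ 0.13287639,  0.83852655, -0.69666368]), 'moment': array([-0.03016774,  0.03755328,  0.02046837]), 'grip_width': 91.52859271533877}
18.8
top {'fx': 479.22492591604083, 'fy': 479.22492591604083, 'cx': 314.833246645643, 'cy': 230.7538484572093, 'k1': 0.01234598793634282, 'cam_to_world': array([[ 2.76627279e-02, -9.90946821e-01,  1.31374166e-01,
         3.76432694e+02],
       [-9.99497539e-01, -2.53850662e-02,  1.89807317e-02,
        -3.29223416e+01],
       [-1.54739538e-02, -1.31833215e-01, -9.91151129e-01,
         1.16493754e+03],
       [ 0.00000000e+00,  0.00000000e+00,  0.00000000e+00,
         1.00000000e+00]])}
side {'fx': 485.6969169205595, 'fy': 485.6969169205595, 'cx': 321.4522417406345, 'cy': 245.34697993513132, 'k1': 0.04390779694458742, 'cam_to_world': array([[ 7.08756225e-01, -4.40518755e-01,  5.51006206e-01,
         2.36797403e+00],
       [-7.05372996e-01, -4.30732527e-01,  5.62955084e-01,
        -5.44253849e+02],
       [-1.06559775e-02, -7.87662819e-01, -6.16014394e-01,
         6.53066672e+02],
       [ 0.00000000e+00,  0.00000000e+00,  0.00000000e+00,
         1.00000000e+00]])}
```

View pics/top0.png

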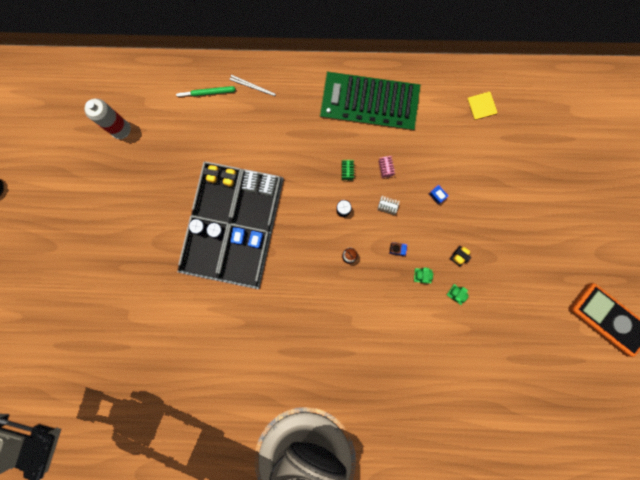

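View pics/side0.png

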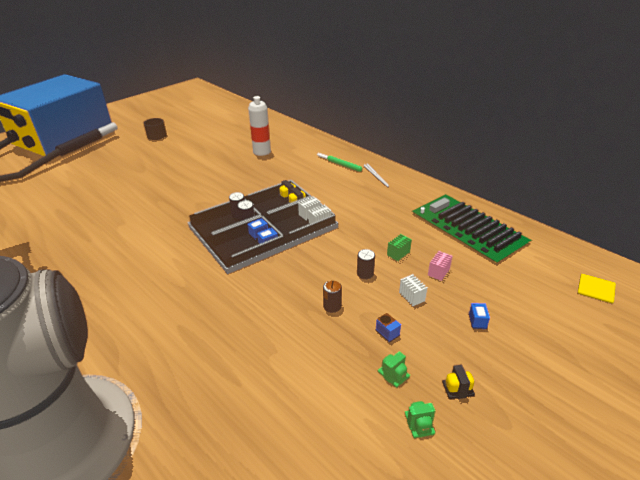

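The top view shows these parts and look-alikes:
- **Capacitors:** the bright-topped one at (344,208) is sound; the crusted one at (350,256) is swollen.
- **Relays:** the one at (439,195) has a white field and is sound; (398,249) is scorched.
- **Transformers:** the yellow one at (461,256) is meant; the green ones at (424,275) and (459,294) are look-alikes.
- **Heatsinks:** the bare one at (389,205) is meant; the green (347,170) and pink (387,167) ones are not.

I'll check these in enlarged crops.

```bash
cat > h.py <<'E'
import numpy as np, cv2
from plant import bot
def ray(n,uv):
    c=bot.calibration(n); T=c["cam_to_world"]
    d=(np.array(uv,float)-[c["cx"],c["cy"]])/[c["fx"],c["fy"]]
    s=d.copy()
    for _ in range(10): s=d/(1+c["k1"]*(s@s))
    v=T[:3,:3]@np.array([s[0],s[1],1]); return T[:3,3],v
def atz(n,uv,z):
    o,v=ray(n,uv); return o+v*(z-o[2])/v[2]
def proj(n,P):
    c=bot.calibration(n);T=np.linalg.inv(c["cam_to_world"])
    p=T[:3,:3]@np.asarray(P,float)+T[:3,3]; s=p[:2]/p[2]; s=s*(1+c["k1"]*(s@s))
    return s*[c["fx"],c["fy"]]+[c["cx"],c["cy"]]
def crop(img,x0,y0,x1,y1,k,f):
    cv2.imwrite(f,cv2.resize(img[y0:y1,x0:x1],None,fx=k,fy=k,interpolation=cv2.INTER_CUBIC))
E
python3 - <<'E'
from h import *
t=cv2.imread("pics/top0.png");s=cv2.imread("pics/side0.png")
crop(t,325,150,485,310,5,"pics/c1.png") if 0 else crop(t,330,150,480,262,5,"pics/c1.png")
crop(t,330,240,480,310,5,"pics/c1b.png")
crop(t,170,155,300,295,4,"pics/c2.png")
crop(s,310,230,510,380,4,"pics/c3.png")
E
```

```text
(no output)
```

View pics/c1.png

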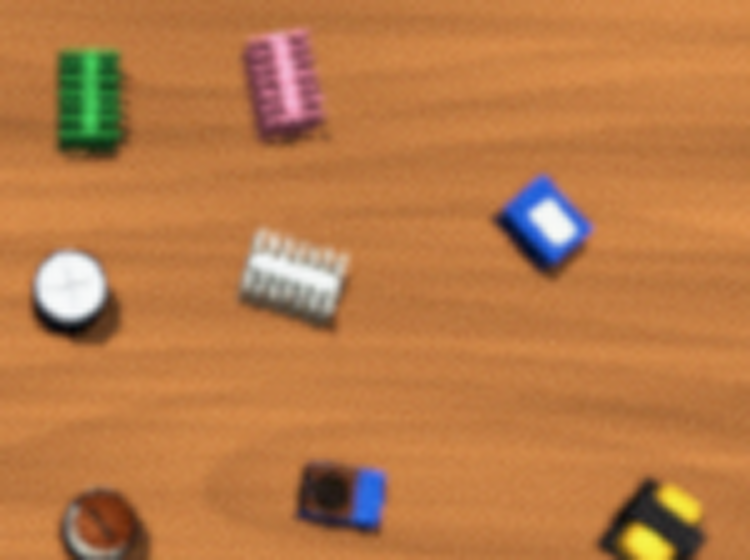

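View pics/c1b.png

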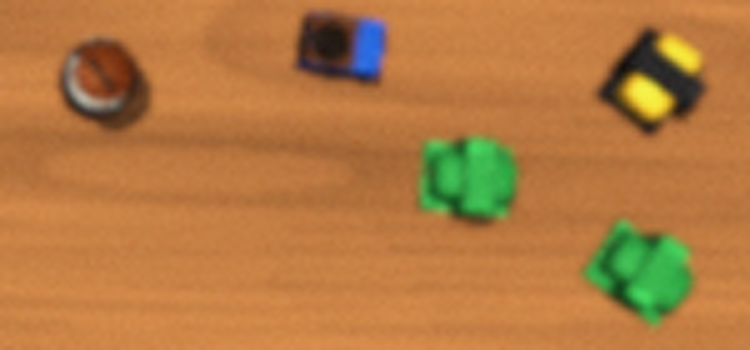

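View pics/c2.png

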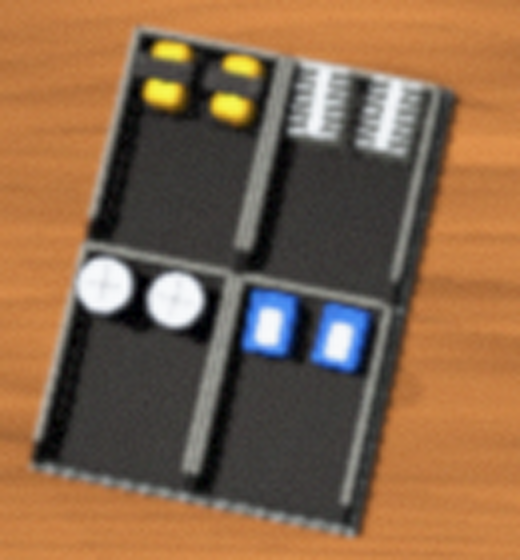

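View pics/c3.png

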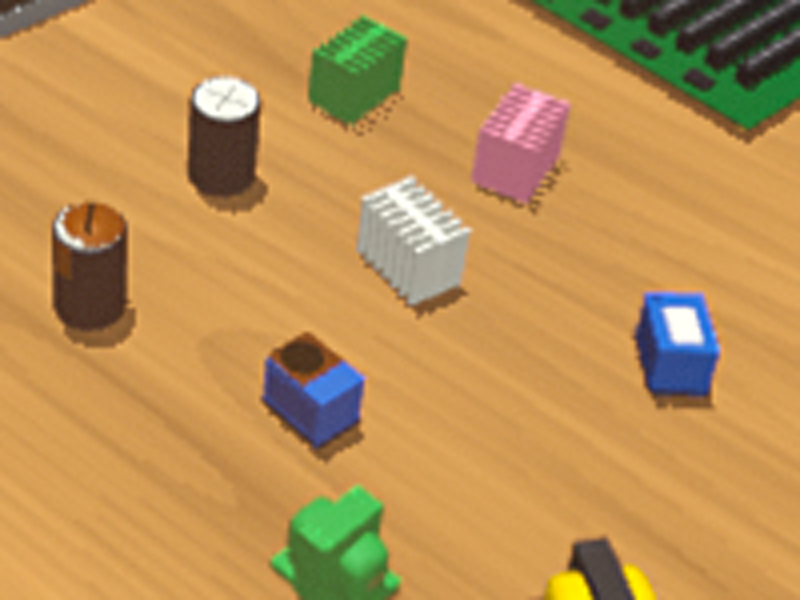

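Crops confirm the choices. In the tray, the transformer bin is upper left, heatsink upper right, capacitor lower left and relay lower right. Next I'll fit the part poses from both cameras.

```bash
cat > fit.py <<'E'
from h import *
from scipy.optimize import minimize
I={n:cv2.imread(f"pics/{n}0.png") for n in("top","side")}
K=4
def mask(n,box,kind):
    x0,y0,x1,y1=box
    im=cv2.resize(I[n][y0:y1,x0:x1],None,fx=K,fy=K,interpolation=cv2.INTER_CUBIC)
    h=cv2.cvtColor(im,cv2.COLOR_BGR2HSV).astype(int);H,S,V=h[...,0],h[...,1],h[...,2]
    if kind=="blue": m=((H>95)&(H<135)&(S>80))|((S<60)&(V>150))
    if kind=="grey": m=(S<75)
    if kind=="tr": m=(V<75)|((H>22)&(S>150)&(V>120))
    if kind=="white": m=(S<75)&(V>130)
    return m.astype(np.uint8)
def big(m):
    k,l,s,c=cv2.connectedComponentsWithStats(m); i=1+np.argmax(s[1:,4]); return (l==i).astype(np.uint8)
def fitbox(boxes,kind,dim,g):
    M={n:big(mask(n,b,kind)) for n,b in boxes.items()}
    if kind in("tr","blue","grey"):
        for n in M:
            c,_=cv2.findContours(M[n],0,1); M[n]=cv2.fillConvexPoly(M[n]*0,cv2.convexHull(np.vstack(c)),1)
    def rend(n,p):
        a=p[2];R=np.array([[np.cos(a),-np.sin(a)],[np.sin(a),np.cos(a)]])
        P=[np.r_[R@[i*dim[0]/2,j*dim[1]/2]+p[:2],z] for i in(-1,1) for j in(-1,1) for z in(0,dim[2])]
        b=boxes[n];q=(np.array([proj(n,x) for x in P])-b[:2]+.5)*K-.5
        return cv2.fillConvexPoly(np.zeros_like(M[n]),cv2.convexHull(np.round(q*16).astype(np.int32)),1,shift=4)
    def iou(n,p):
        r=rend(n,p); return (r&M[n]).sum()/(r|M[n]).sum()
    best={}
    for ns in (["top"],["side"],["top","side"]):
        B=None
        for a in np.arange(0,180,15):
            r=minimize(lambda p:-sum(iou(n,[p[0],p[1],p[2]/30]) for n in ns),[g[0],g[1],np.radians(a)*30],method="Nelder-Mead",options=dict(initial_simplex=np.array([[0,0,0],[6,0,0],[0,6,0],[0,0,6]])+[g[0],g[1],np.radians(a)*30]))
            if B is None or r.fun<B.fun:B=r
        p=B.x; print(ns,p[:2].round(1),"yaw",round(np.degrees(p[2]/30)%180,1),"iou",round(-B.fun/len(ns),3))
if __name__=="__main__":
    def c1(X,Y): return ((X+.5)/5-.5+330,(Y+.5)/5-.5+150)
    for nm,k,dim,bt,bs,g in [
     ("relay","blue",(36,26,30),(425,180,455,210),(462,295,498,335),(439,195)),
     ("heatsink","grey",(42,30,35),(373,190,405,220),(395,270,432,308),(389,205)),
     ("transf","tr",(42,35,38),(445,240,477,272),(438,360,480,402),(461,256)),
     ("scorched","blue",(36,26,30),(385,238,412,260),(372,310,405,345),(398,249)),
     ("greenhs","grey",(42,30,35),(373,190,405,220),(395,270,432,308),(347,170))]:
        g0=atz("top",g,20)
        print(nm,g0[:2].round(1))
        if nm in("relay","heatsink","transf"): fitbox({"top":bt,"side":bs},k,dim,g0[:2])
    m=big(mask("top",(330,195,360,225),"white")); mu=cv2.moments(m,True)
    u=((mu["m10"]/mu["m00"]+.5)/K-.5+330,(mu["m01"]/mu["m00"]+.5)/K-.5+195)
    print("cap top",u,atz("top",u,50),m.sum()/16)
    m=big(mask("side",(350,245,382,282),"white")); mu=cv2.moments(m,True)
    u=((mu["m10"]/mu["m00"]+.5)/K-.5+350,(mu["m01"]/mu["m00"]+.5)/K-.5+245)
    print("cap side",u,atz("side",u,50))
    for n,uv in [("swollen",c1(102,520)),("green",(347,170)),("pink",(387,167)),("gtr1",(424,275)),("gtr2",(459,294))]: print(n,atz("top",uv,40)[:2].round())
    # bin rim outer corners, c2 crop coords
    for X,Y,z in [(137,28,34),(455,92,34),(357,530,22),(33,463,22)]:
        u=((X+.5)/4-.5+170,(Y+.5)/4-.5+155); print("tray",atz("top",u,z).round(1))
    for nm,X,Y,z in [("capL",104,286,57),("capR",176,299,57),("relL",269,325,37),("relR",340,342,37),("trL",166,76,45),("trR",236,90,45),("hsL",322,102,42),("hsR",390,116,42)]:
        u=((X+.5)/4-.5+170,(Y+.5)/4-.5+155); print(nm,atz("top",u,z)[:2].round(1))
E
python3 fit.py
```

```text
relay [ 623.2 -309.3]Traceback (most recent call last):
  File "fit.py", line 45, in <module>
    if nm in("relay","heatsink","transf"): fitbox({"top":bt,"side":bs},k,dim,g0[:2])
                                           ~~~~~~^^^^^^^^^^^^^^^^^^^^^^^^^^^^^^^^^^^
  File "fit.py", line 32, in fitbox
    r=minimize(lambda p:-sum(iou(n,[p[0],p[1],p[2]/30]) for n in ns),[g[0],g[1],np.radians(a)*30],method="Nelder-Mead",options=dict(initial_simplex=np.array([[0,0,0],[6,0,0],[0,6,0],[0,0,6]])+[g[0],g[1],np.radians(a)*30]))
    res = _minimize_neldermead(fun, x0, args, callback, bounds=bounds,
                               **options)
    fxr = func(xr)
    fx = function(np.copy(x), *(wrapper_args + args))
  File "fit.py", line 32, in <lambda>
    r=minimize(lambda p:-sum(iou(n,[p[0],p[1],p[2]/30]) for n in ns),[g[0],g[1],np.radians(a)*30],method="Nelder-Mead",options=dict(initial_simplex=np.array([[0,0,0],[6,0,0],[0,6,0],[0,0,6]])+[g[0],g[1],np.radians(a)*30]))
                         ~~~^^^^^^^^^^^^^^^^^^^^^^^^^^^^^^^^^^^^^^^^
  File "fit.py", line 32, in <genexpr>
    r=minimize(lambda p:-sum(iou(n,[p[0],p[1],p[2]/30]) for n in ns),[g[0],g[1],np.radians(a)*30],method="Nelder-Mead",options=dict(initial_simplex=np.array([[0,0,0],[6,0,0],[0,6,0],[0,0,6]])+[g[0],g[1],np.radians(a)*30]))
                             ~~~^^^^^^^^^^^^^^^^^^^^^^^
  File "fit.py", line 27, in iou
    r=rend(n,p); return (r&M[n]).sum()/(r|M[n]).sum()
  File "fit.py", line 24, in rend
    b=boxes[n];q=(np.array([proj(n,x) for x in P])-b[:2]+.5)*K-.5
                            ~~~~^^^^^
  File "h.py", line 12, in proj
    c=bot.calibration(n);T=np.linalg.inv(c["cam_to_world"])
ValueError: time passes only in moves, steps and waits
```

```bash
sed -i 's/bot\.calibration(n)/C(n)/' h.py; sed -i 's/^from plant import bot/from plant import bot\nimport functools\nC=functools.cache(bot.calibration)/' h.py; python3 fit.py; python3 -c "
from h import *;print(bot.get_obs()['time'])"
```

```text
relay [ 623.2 -309.3]
['top'] [ 626.9 -309.3] yaw 46.9 iou 0.88
['side'] [ 627.7 -304.8] yaw 39.2 iou 0.931
['top', 'side'] [ 625.7 -307.3] yaw 42.5 iou 0.867
heatsink [ 595.7 -188.8]
['top'] [ 596.2 -186.5] yaw 81.3 iou 0.853
['side'] [ 595.3 -183.3] yaw 74.2 iou 0.979
['top', 'side'] [ 595. -184.] yaw 74.1 iou 0.884
transf [ 476.5 -360.4]
['top'] [ 477.5 -354.3] yaw 21.3 iou 0.567
['side'] [ 461.3 -366.3] yaw 35.5 iou 0.703
['top', 'side'] [ 472.3 -360.4] yaw 42.5 iou 0.581
scorched [ 489.3 -211. ]
greenhs [680.2 -85.6]
cap top (343.57724609375, 206.5373046875) [583.60401405 -77.82009479  50.        ] 160.0
cap side (365.95678397521027, 254.10873173970782) [583.25616265 -75.53609791  50.        ]
swollen [474. -96.]
green [675. -85.]
pink [ 685. -181.]
gtr1 [ 428. -269.]
gtr2 [ 387. -349.]
tray [689.1 263.5  34. ]
tray [654.   68.4  34. ]
tray [389.6 118.   22. ]
tray [424.1 313.3  22. ]
capL [527.1 267.8]
capR [520.5 225.2]
relL [508.9 173.6]
relR [499.9 130.9]
trL [656.9 241.4]
trR [649.3 198.9]
hsL [643.9 147.4]
hsR [636.3 106.2]
0.1
```

Run:
```python
from fit import *
for n,b in (("top",(445,240,477,272)),("side",(438,360,480,402))):
    x0,y0,x1,y1=b
    im=cv2.resize(I[n][y0:y1,x0:x1],None,fx=12,fy=12,interpolation=cv2.INTER_CUBIC)[:380]
    cv2.imwrite(f"pics/tr_{n}.png",im)
a=cv2.imread("pics/tr_top.png");b=cv2.imread("pics/tr_side.png")[:,:400];h=min(len(a),len(b))
cv2.imwrite("pics/tr.png",np.hstack([a[:h],b[:h]]))
```

```text
(no output)
```

View pics/tr.png

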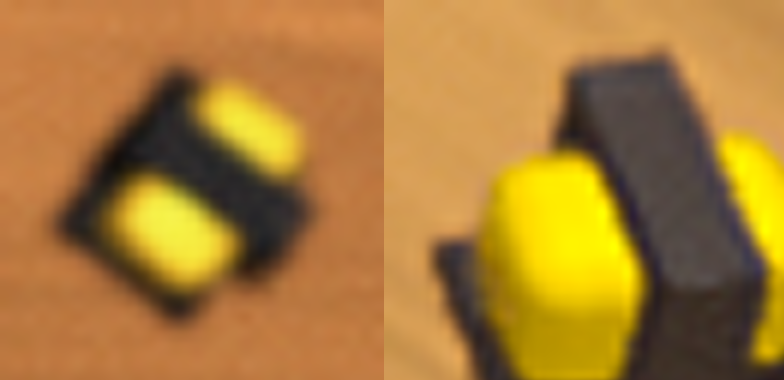

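Run:
```python
from fit import *
def P(n,X,Y,o): return atz(n,((X+.5)/12-.5+o[0],(Y+.5)/12-.5+o[1]),38)[:2]
s=[P("side",x,y,(438,360)) for x,y in((191,75),(284,58),(373,278),(276,290))]
t=[P("top",x,y,(445,240)) for x,y in((182,78),(143,130),(308,210),(265,262))]
print(np.round(s,1),np.mean(s,0)); v=(s[2]+s[3]-s[0]-s[1])/2; print(np.linalg.norm(v),np.degrees(np.arctan2(v[1],v[0])))
print(np.round(t,1),np.mean(t,0)); v=(t[2]+t[3]-t[0]-t[1])/2; print(np.linalg.norm(v),np.degrees(np.arctan2(v[1],v[0])))
```

```text
[[ 481.9 -342.9]
 [ 492.7 -349.8]
 [ 471.2 -376. ]
 [ 461.1 -368.5]] [ 476.72124597 -359.31304429]
33.411410198721626 -129.19369552126878
[[ 498.3 -352.6]
 [ 487.9 -344.9]
 [ 473.1 -376.6]
 [ 462.7 -368.2]] [ 480.49172846 -360.56292735]
34.60144216656006 -136.77943625584322
```

Capacitor first: (583.5, -76.7). The present yaw already suits the bin (169.7° against 166.9°).

```bash
python3 -m inch '[46.5,-58.8,-5,0,0,0,0.4, 46.5,-58.8,-5,0,0,0,0.4, 46.5,-58.8,-5,0,0,0,0.4, 46.5,-58.8,-5,0,0,0,0.4, 46.5,-58.8,-5,0,0,0,0.4]'
```

```text
time: 0.6
tool_pos: [274.3, 313.9, 209.6]
tcp_rot: [-3.14, -0.0, 2.913]
contact_force: [1.8, 0.3, -0.1]
grip_width: 64.4
```

```bash
python3 -m inch '[30.9,-39.1,-4,0,0,0,0.4, 30.9,-39.1,-4,0,0,0,0.4, 30.9,-39.1,-4,0,0,0,0.4, 30.9,-39.1,-4,0,0,0,0.4, 30.9,-39.1,-4,0,0,0,0.4]'; python3 -m inch '[15,-19,-4,0,0,0,0.4, 15,-19,-4,0,0,0,0.4, 15,-19,-4,0,0,0,0.4, 15,-19,-4,0,0,0,0.4, 15,-19,-4,0,0,0,0.4]'
```

```text
time: 1.1
tool_pos: [428.7, 118.0, 189.6]
tcp_rot: [-3.14, -0.0, 2.913]
contact_force: [-0.3, 1.3, 0.2]
grip_width: 64.5
time: 1.6
tool_pos: [579.5, -74.0, 148.7]
tcp_rot: [-3.14, -0.001, 2.913]
contact_force: [1.5, 0.1, -0.9]
grip_width: 64.0
```

```bash
python3 -m inch '[0.4,-0.3,-5,0,0,0,0.4, 0.4,-0.3,-7,0,0,0,0.4, 0.4,-0.3,-7,0,0,0,0.4, 0.4,-0.3,-7,0,0,0,0.4, 0.4,-0.3,-7,0,0,0,0.4]'
python3 - <<'E'
from h import *
s=bot.capture("side");t=bot.capture("top")
a=cv2.resize(s[150:300,270:470,::-1],None,fx=4,fy=4); cv2.imwrite("pics/g1.png",a)
o=bot.get_obs()["tool_pos"]
print(o,proj("side",[583.5,-76.7,50]),proj("side",o))
E
```

```text
time: 2.1
tool_pos: [584.6, -76.9, 80.6]
tcp_rot: [-3.14, 0.002, 2.913]
contact_force: [0.2, -0.6, -0.0]
grip_width: 63.9
[584.46510091 -76.83177438  80.62271048] [366.48715772 254.31402901] [367.60639386 241.78480733]
```

View pics/g1.png

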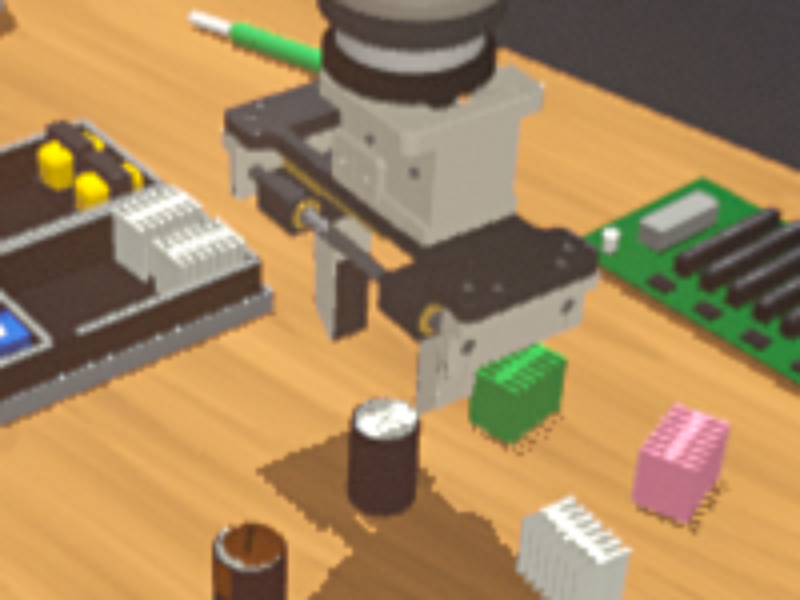

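The fingers straddle the can in the side view, at about (366,254) in the full image. Next: descend to z = 20 and close.

```bash
python3 -m inch '[-0.1,0,-4,0,0,0,0.4, -0.1,0,-6,0,0,0,0.4, -0.1,0,-6,0,0,0,0.4, -0.1,0,-6,0,0,0,-1, -0.1,0,-6,0,0,0,-1]'; python3 -m inch '[0,0,0,0,0,0,-1, 0,0,0,0,0,0,-1, 0,0,0,0,0,0,-1, 0,0,2,0,0,0,-1, 0,0,5,0,0,0,-1]'
```

```text
time: 2.7
tool_pos: [584.8, -77.1, 22.6]
tcp_rot: [-3.14, 0.006, 2.913]
contact_force: [-0.1, -0.4, -0.1]
grip_width: 52.8
time: 3.2
tool_pos: [583.3, -76.7, 71.4]
tcp_rot: [-3.14, 0.001, 2.913]
contact_force: [0.5, -0.3, -0.0]
grip_width: 34.5
```

```bash
python3 -m inch '[-0.5,1,5,0,0,0,-1, -6.2,16.7,7,0,0,2.8,-1, -12.4,33.4,7,0,0,2.8,-1, -12.4,33.4,7,0,0,2.8,-1, -12.4,33.4,7,0,0,2.8,-1]'
python3 - <<'E'
from h import *
cv2.imwrite("pics/g2.png",bot.capture("side")[:,:,::-1])
E
```

```text
time: 3.7
tool_pos: [508.6, 121.9, 134.7]
tcp_rot: [-3.14, 0.001, 2.962]
contact_force: [1.6, 0.7, -0.6]
grip_width: 34.5
```

View pics/g2.png

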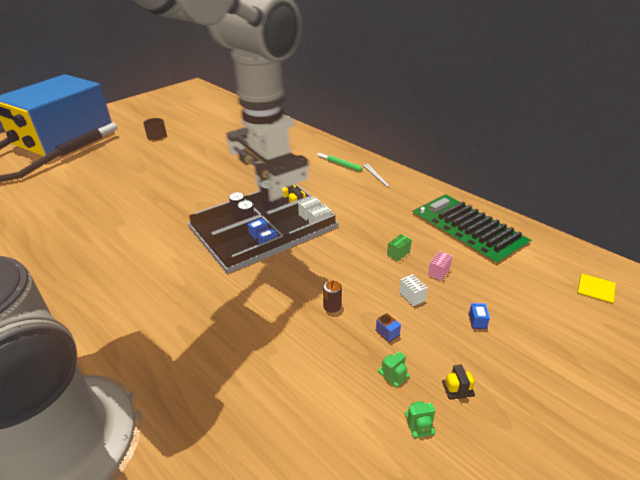

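The capacitor has left the bench and is between the fingers. On to its bin.

```bash
python3 -m inch '[-4.9,13.5,0,0,0,0,-1, -4.9,13.5,0,0,0,0,-1, -4.9,13.5,0,0,0,0,-1, -4.9,13.5,-3,0,0,0,-1, -4.9,13.5,-5,0,0,0,-1]'
python3 - <<'E'
from h import *
im=bot.capture("top");print(bot.get_obs()["tool_pos"])
crop(np.ascontiguousarray(im[:,:,::-1]),150,150,310,300,5,"pics/g3.png")
im=bot.capture("side");crop(np.ascontiguousarray(im[:,:,::-1]),170,140,350,280,4,"pics/g3s.png")
E
```

```text
time: 4.25
tool_pos: [455.3, 265.0, 84.1]
tcp_rot: [3.14, -0.002, 2.969]
contact_force: [0.2, -0.8, -0.3]
grip_width: 34.7
[453.89160816 263.43389489  81.00335939]
```

View pics/g3s.png

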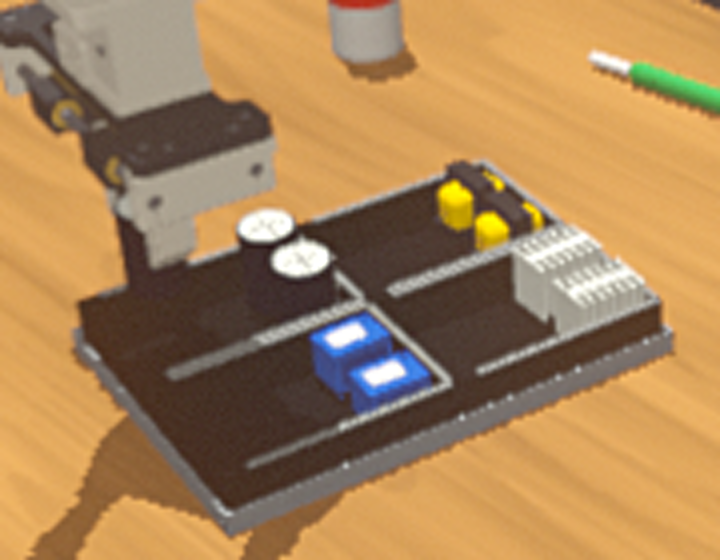

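View pics/g3.png

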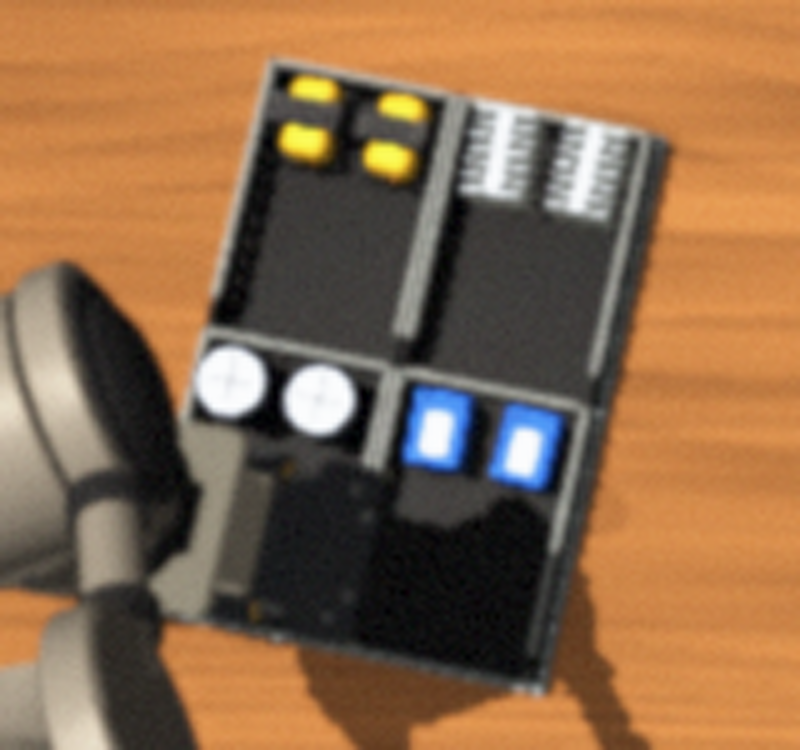

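The arm had overshot while it was still settling. I'll correct by (+5.3, -6.6) mm before going down.

```bash
python3 -m inch '[0.5,-0.65,0,0,0,0,-1, 0.5,-0.65,0,0,0,0,-1, 0.5,-0.65,-1,0,0,0,-1, 0.5,-0.65,-3,0,0,0,-1, 0.5,-0.65,-3,0,0,0,-1]'
```

```text
time: 4.85
tool_pos: [458.3, 255.7, 50.8]
tcp_rot: [-3.138, -0.01, 2.966]
contact_force: [-0.7, 0.6, -0.6]
grip_width: 34.4
```

```bash
python3 -m inch '[0,0,0,0,0,0,-1, 0,0,0,0,0,0,-1, 0,0,0,0,0,0,-1, 0,0,0,0,0,0,-1, 0,0,0,0,0,0,-1]'
```

```text
time: 5.35
tool_pos: [458.4, 255.8, 51.2]
tcp_rot: [-3.139, -0.009, 2.966]
contact_force: [-0.2, -0.1, -0.8]
grip_width: 34.4
```

```bash
python3 -m inch '[0,0.1,-1,0,0,0,-1, 0,0.1,-2,0,0,0,-1, 0,0.1,-2.15,0,0,0,-1, 0,0.1,-2.25,0,0,0,-1, 0,0.1,-2.25,0,0,0,-1]'
python3 - <<'E'
from h import *
im=bot.capture("side");crop(np.ascontiguousarray(im[:,:,::-1]),170,140,350,280,4,"pics/g4s.png")
E
```

```text
time: 5.85
tool_pos: [458.5, 257.0, 29.7]
tcp_rot: [-3.139, -0.009, 2.966]
contact_force: [-4.8, -1.5, 17.2]
grip_width: 34.4
```

View pics/g4s.png

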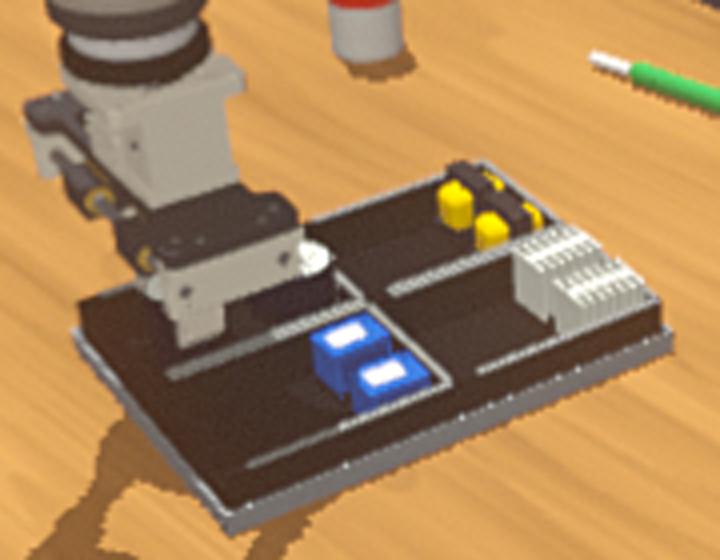

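It has seated at z = 29.7, as expected (22.6 above the foot plus the 7 mm floor). Releasing.

```bash
python3 -m inch '[0,0,0.1,0,0,0,-1, 0,0,0.1,0,0,0,-0.1, 0,0,0.1,0,0,0,-0.1, 0,0,0.1,0,0,0,-0.1, 0,0,0.1,0,0,0,-0.1]'; python3 -m inch '[0,0,1,0,0,0,-0.1, 0,0,3,0,0,0,-0.1, 0,0,6,0,0,0,-0.1, 0,0,9,0,0,0,-0.1, 0,0,12,0,0,0,0]'
python3 - <<'E'
from h import *
im=bot.capture("side");crop(np.ascontiguousarray(im[:,:,::-1]),170,140,350,280,4,"pics/g5s.png")
E
```

```text
time: 6.4
tool_pos: [458.4, 256.9, 30.3]
tcp_rot: [-3.139, -0.009, 2.966]
contact_force: [-0.2, -0.4, -0.5]
grip_width: 41.5
time: 6.9
tool_pos: [458.3, 256.9, 152.1]
tcp_rot: [-3.139, -0.009, 2.966]
contact_force: [-0.1, 0.9, 0.3]
grip_width: 44.5
```

View pics/g5s.png

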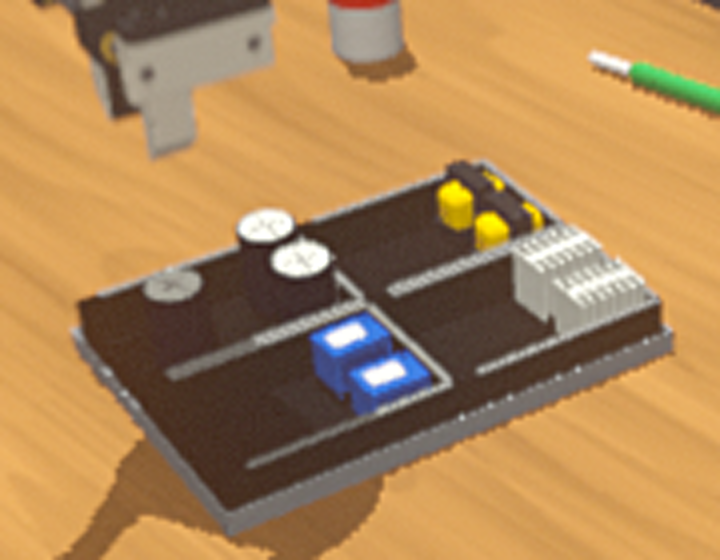

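The capacitor stands in its bin at crop (172,285), released. Next the heatsink at (595.5, -184), yaw 75° (turn of -95°).

```bash
python3 -m inch '[13.7,-44.1,-1,0,0,-95,0.3, 13.7,-44.1,-1,0,0,-95,0.3, 13.7,-44.1,-1,0,0,-95,0.3, 13.7,-44.1,-1,0,0,-95,0.3, 13.7,-44.1,-1,0,0,-95,0.3]'
```

```text
time: 7.45
tool_pos: [534.2, 16.7, 149.3]
tcp_rot: [-3.14, -0.004, 2.21]
contact_force: [1.4, 0.4, 0.0]
grip_width: 59.8
```

Yaw is now 126.6°, so -51.6° remains; shift (61.3, -200.7).

```bash
python3 -m inch '[5.9,-19.5,-1,0,0,-51,0.3, 5.9,-19.5,-1,0,0,-51,0.3, 5.9,-19.5,-1,0,0,-51,0.3, 5.9,-19.5,-1,0,0,-51,0.3, 5.9,-19.5,-1,0,0,-51,0.3]';python3 -m inch '[0,0,0,0,0,-9,0.3, 0,0,0,0,0,-9,0.3, 0,0,0,0,0,-9,0.3, 0,0,0,0,0,-9,0.3, 0,0,0,0,0,-9,0.3]'
```

```text
time: 7.95
tool_pos: [593.9, -184.2, 139.2]
tcp_rot: [-3.142, -0.002, 1.455]
contact_force: [0.1, 1.6, 0.3]
grip_width: 59.4
time: 8.45
tool_pos: [594.0, -183.6, 139.4]
tcp_rot: [3.141, -0.002, 1.301]
contact_force: [-0.8, -0.5, -1.0]
grip_width: 59.7
```

```bash
python3 -m inch '[0.1,0,-5,0,0,0,0.3, 0.1,0,-9,0,0,0,0.3, 0.1,0,-9,0,0,0,0.3, 0.1,0,-9,0,0,0,0.3, 0.1,0,-9,0,0,0,0.3]'
python3 - <<'E'
from h import *
im=bot.capture("side");crop(np.ascontiguousarray(im[:,:,::-1]),340,180,500,320,4,"pics/g6s.png")
im=bot.capture("top");crop(np.ascontiguousarray(im[:,:,::-1]),320,130,470,270,4,"pics/g6.png")
a=cv2.imread("pics/g6s.png");b=cv2.imread("pics/g6.png");h=min(len(a),len(b));cv2.imwrite("pics/g6c.png",cv2.resize(np.hstack([a[:h],b[:h]]),None,fx=.64,fy=.64))
E
```

```text
time: 8.95
tool_pos: [596.6, -184.1, 52.0]
tcp_rot: [3.137, -0.002, 1.301]
contact_force: [0.6, 0.4, -0.1]
grip_width: 59.7
```

View pics/g6c.png

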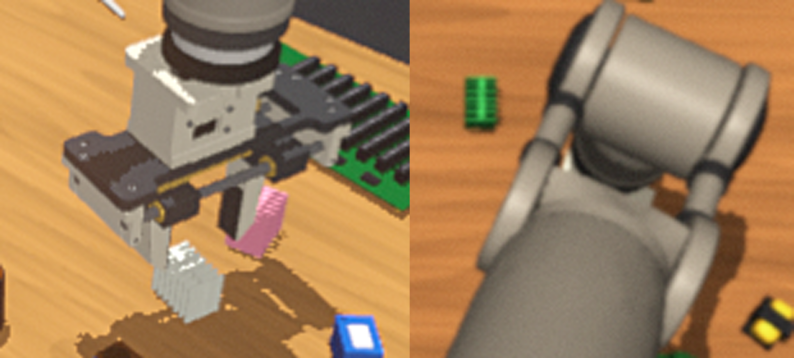

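Run:
```python
from h import *
o=bot.get_obs()["tool_pos"];print(o)
def c(p):return ((proj("side",p)-[340,180])*4*.64).round()
print(c(o),c([595.3,-183.3,35]),c([595.3,-183.3,52]))
y=np.array([np.cos(1.301+np.pi/2),np.sin(1.301+np.pi/2),0])
for k in(-1,1):
  for d in (30,49): print(k,d,c(o+k*d*y))
im=bot.capture("side");crop(np.ascontiguousarray(im[:,:,::-1]),380,230,460,310,8,"pics/g7.png")
```

```text
[ 596.43179426 -184.11527153   52.03952803]
[192. 246.] [188. 263.] [191. 246.]
-1 30 [225. 232.]
-1 49 [246. 223.]
1 30 [159. 260.]
1 49 [137. 269.]
```

View pics/g7.png

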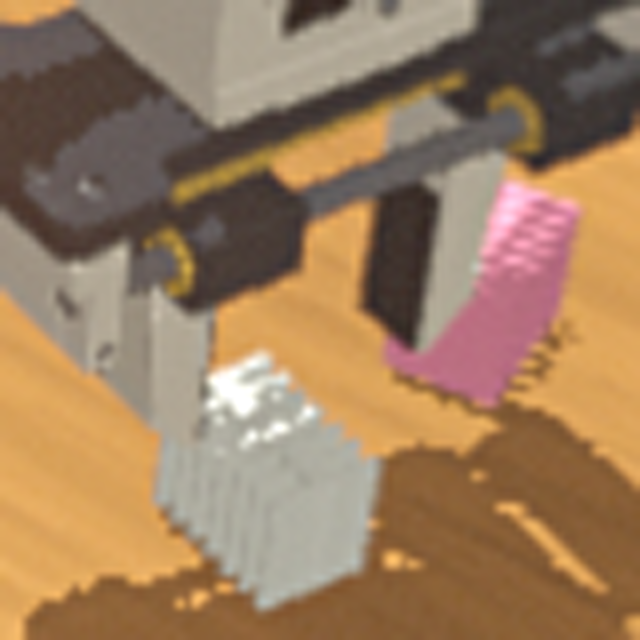

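The geometry agrees: the tool sits above the heatsink's centre and the far finger clears the pink one. Down and grip.

```bash
python3 -m inch '[-0.1,0,-3,0,0,0,0.3, -0.1,0,-4.3,0,0,0,0.3, -0.1,0,-4.3,0,0,0,0.3, -0.1,0,-4.3,0,0,0,-1, -0.1,0,-4.3,0,0,0,-1]'; python3 -m inch '[0,0,0,0,0,0,-1, 0,0,0,0,0,0,-1, 0,0,0,0,0,0,-1, 0,0,0,0,0,0,-1, 0,0,0,0,0,0,-1]'
```

```text
time: 9.6
tool_pos: [595.8, -184.3, 9.8]
tcp_rot: [3.136, -0.001, 1.301]
contact_force: [0.2, 0.6, -0.3]
grip_width: 48.0
time: 10.1
tool_pos: [596.3, -184.5, 10.5]
tcp_rot: [3.135, -0.001, 1.301]
contact_force: [0.2, -0.2, 5.3]
grip_width: 29.7
```

```bash
python3 -m inch '[0,0,3,0,0,0,-1, 0,0,7,0,0,0,-1, -0.2,5,11,0,0,10,-1, -2.2,32.4,12,0,0,95,-1, -2.2,32.4,12,0,0,95,-1]'; python3 -m inch '[-2,23,1,0,0,80,-1, -2,23,1,0,0,80,-1, -2,23,1,0,0,80,-1, -2,23,1,0,0,80,-1, -2,23,1,0,0,80,-1]'
```

```text
time: 10.6
tool_pos: [587.6, -45.0, 119.3]
tcp_rot: [3.133, -0.001, 1.755]
contact_force: [0.8, 0.2, -0.6]
grip_width: 29.9
time: 11.1
tool_pos: [566.5, 188.3, 129.1]
tcp_rot: [3.134, -0.002, 2.509]
contact_force: [0.3, -0.5, -1.2]
grip_width: 29.7
```

```bash
python3 -m inch '[0.8,-4.9,0,0,0,26,-1, 0.8,-4.9,0,0,0,26,-1, 0.8,-4.9,0,0,0,26,-1, 0.8,-4.9,-3,0,0,26,-1, 0.8,-4.9,-6,0,0,26,-1]'; python3 -m inch '[0,0,0,0,0,0,-1, 0,0,0,0,0,0,-1, 0,0,0,0,0,0,-1, 0,0,0,0,0,0,-1, 0,0,0,0,0,0,-1]'
python3 - <<'E'
from h import *
im=bot.capture("side");crop(np.ascontiguousarray(im[:,:,::-1]),190,120,370,260,4,"pics/g8.png")
E
```

```text
time: 11.6
tool_pos: [574.9, 139.3, 68.9]
tcp_rot: [3.133, -0.0, 2.964]
contact_force: [0.0, -1.0, -0.0]
grip_width: 29.9
time: 12.1
tool_pos: [575.6, 139.4, 70.2]
tcp_rot: [3.133, 0.002, 2.964]
contact_force: [0.4, 0.8, -0.1]
grip_width: 30.0
```

View pics/g8.png

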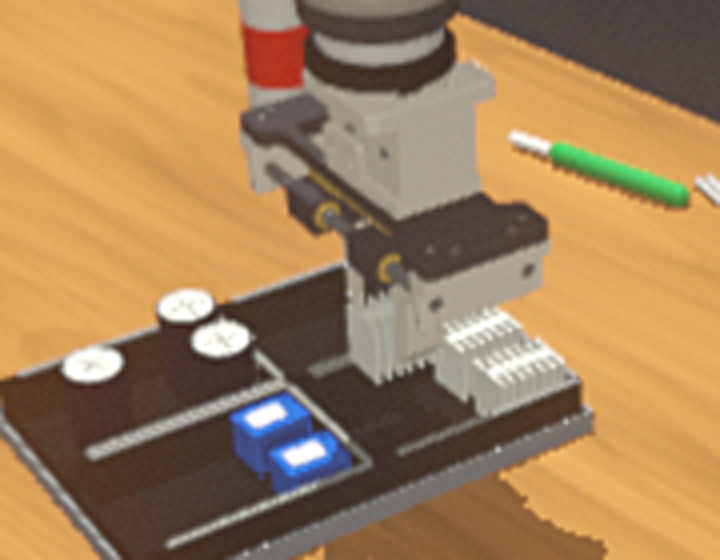

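The heatsink is held upright over its bin. Lowering: floor contact expected at TCP z ≈ 17.5.

```bash
python3 -m inch '[-0.2,0,-2,0,0,0,-1, -0.2,0,-4,0,0,0,-1, -0.2,0,-5,0,0,0,-1, -0.2,0,-5.2,0,0,0,-1, -0.2,0,-5.2,0,0,0,-1]'
```

```text
time: 12.65
tool_pos: [573.6, 139.4, 18.3]
tcp_rot: [3.133, 0.002, 2.964]
contact_force: [0.4, -0.3, 0.1]
grip_width: 30.0
```

```bash
python3 -m inch '[0,0,-0.05,0,0,0,-1, 0,0,-0.1,0,0,0,-1, 0,0,-0.15,0,0,0,-1, 0,0,-0.15,0,0,0,-1, 0,0,-0.15,0,0,0,-1]'
```

```text
time: 13.15
tool_pos: [574.2, 139.5, 17.6]
tcp_rot: [3.132, 0.003, 2.964]
contact_force: [-0.9, -1.2, 7.2]
grip_width: 29.9
```

```bash
python3 -m inch '[0,0,0,0,0,0,-0.17, 0,0,0,0,0,0,-0.17, 0,0,0,0,0,0,-0.17, 0,0,0,0,0,0,-0.17, 0,0,0,0,0,0,-0.17]'; python3 -m inch '[0,0,1,0,0,0,-0.17, 0,0,3,0,0,0,-0.17, 0,0,6,0,0,0,-0.17, 0,0,10,0,0,0,0, 0,0,13,0,0,0,0.2]'
python3 - <<'E'
from h import *
im=bot.capture("side");crop(np.ascontiguousarray(im[:,:,::-1]),190,120,370,260,4,"pics/g9.png")
E
```

```text
time: 13.65
tool_pos: [574.1, 139.5, 17.4]
tcp_rot: [3.132, 0.003, 2.964]
contact_force: [0.3, 1.2, 0.3]
grip_width: 37.8
time: 14.15
tool_pos: [574.5, 139.5, 150.4]
tcp_rot: [3.132, 0.005, 2.964]
contact_force: [0.4, -0.1, 0.5]
grip_width: 49.5
```

View pics/g9.png

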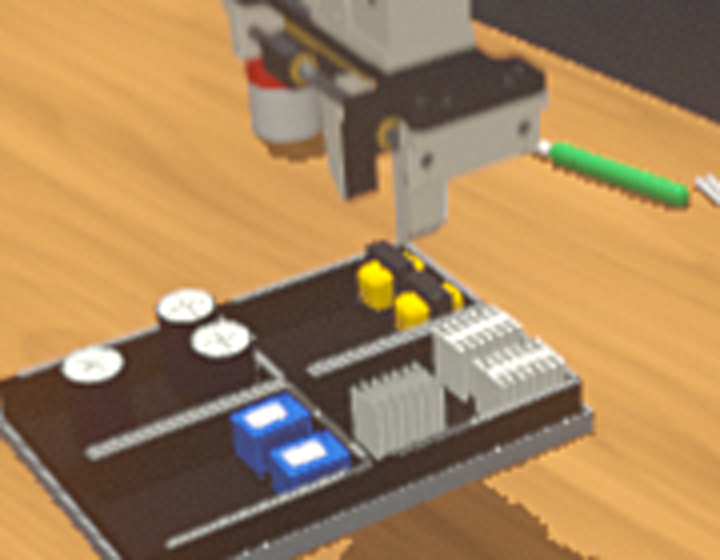

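The heatsink stands in its bin. Next the relay at (626.5, -306.5), tool yaw 222°, so +52°.

```bash
python3 -m inch '[5.2,-44.6,-1,0,0,52,0.3, 5.2,-44.6,-1,0,0,52,0.3, 5.2,-44.6,-1,0,0,52,0.3, 5.2,-44.6,-1,0,0,52,0.3, 5.2,-44.6,-1,0,0,52,0.3]'; python3 -m inch '[0,0,0,0,0,0,0.3, 0,0,0,0,0,0,0.3, 0,0,0,0,0,0,0.3, 0,0,0,0,0,0,0.3, 0,0,0,0,0,0,0.3]'
```

```text
time: 14.7
tool_pos: [603.2, -95.3, 147.1]
tcp_rot: [3.13, 0.011, -2.609]
contact_force: [1.3, 0.4, -0.7]
grip_width: 59.6
time: 15.2
tool_pos: [603.2, -93.8, 147.3]
tcp_rot: [3.13, 0.011, -2.607]
contact_force: [0.9, 0.4, 0.1]
grip_width: 59.7
```

```bash
python3 -m inch '[2.3,-21.3,-1,0,0,11.4,0.3, 2.3,-21.3,-1,0,0,11.4,0.3, 2.3,-21.3,-1,0,0,11.4,0.3, 2.3,-21.3,-1,0,0,11.4,0.3, 2.3,-21.3,-4,0,0,11.4,0.3]'; python3 -m inch '[0,0,-3,0,0,0,0.3, 0,0,-6,0,0,0,0.3, 0,0,-6,0,0,0,0.3, 0,0,-6,0,0,0,0.3, 0,0,-6,0,0,0,0.3]'
python3 - <<'E'
from h import *
im=bot.capture("side");crop(np.ascontiguousarray(im[:,:,::-1]),430,240,530,340,6,"pics/g10.png")
o=bot.get_obs();print(o["tool_pos"],o["joint_positions"].round(2))
def c(p):return ((proj("side",p)-[430,240])*6).round()
print(c(o["tool_pos"]),c([626.5,-306.5,30]))
E
```

```text
time: 15.7
tool_pos: [628.3, -312.9, 111.0]
tcp_rot: [3.14, 0.013, -2.412]
contact_force: [-0.6, -0.8, -0.1]
grip_width: 59.4
time: 16.2
tool_pos: [629.6, -312.9, 53.3]
tcp_rot: [-3.14, 0.013, -2.411]
contact_force: [0.9, 0.0, 0.6]
grip_width: 59.5
[ 629.59167769 -313.03061251   53.42351817] [-0.58  0.82  1.17  0.01  1.14 -2.88]
[347. 366.] [305. 418.]
```

View pics/g10.png

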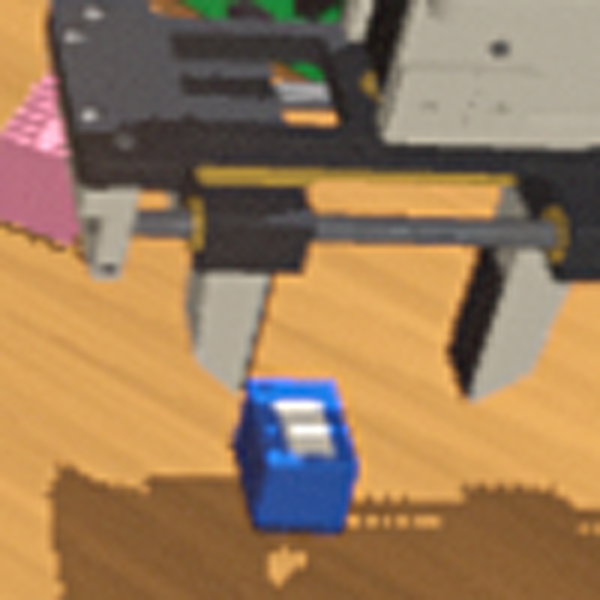

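Relay top is at crop (300,415), where the measurement projects. Shifting (-3.3, +6.6) and down.

```bash
python3 -m inch '[-0.35,0.65,0,0,0,0,0.3, -0.35,0.65,-1.5,0,0,0,0.3, -0.35,0.65,-4.6,0,0,0,0.3, -0.35,0.65,-4.6,0,0,0,0.3, -0.35,0.65,-4.6,0,0,0,0.3]'; python3 -m inch '[0,0,0,0,0,0,-1, 0,0,0,0,0,0,-1, 0,0,0,0,0,0,-1, 0,0,0,0,0,0,-1, 0,0,0,0,0,0,-1]'; python3 -m inch '[0,0,0,0,0,0,-1, 0,0,0,0,0,0,-1, 0,0,2,0,0,0,-1, 0,0,5,0,0,0,-1, 0,0,9,0,0,0,-1]'
python3 - <<'E'
from h import *
im=bot.capture("side");crop(np.ascontiguousarray(im[:,:,::-1]),410,200,530,340,4,"pics/g11.png")
E
```

```text
time: 16.75
tool_pos: [625.6, -306.1, 6.8]
tcp_rot: [-3.141, 0.013, -2.411]
contact_force: [-0.3, -0.0, 0.1]
grip_width: 59.8
time: 17.25
tool_pos: [625.8, -306.2, 7.2]
tcp_rot: [-3.141, 0.013, -2.411]
contact_force: [0.2, 0.3, 1.2]
grip_width: 25.7
time: 17.75
tool_pos: [624.6, -305.5, 96.0]
tcp_rot: [3.138, 0.012, -2.411]
contact_force: [0.9, -0.4, -0.6]
grip_width: 25.8
```

View pics/g11.png

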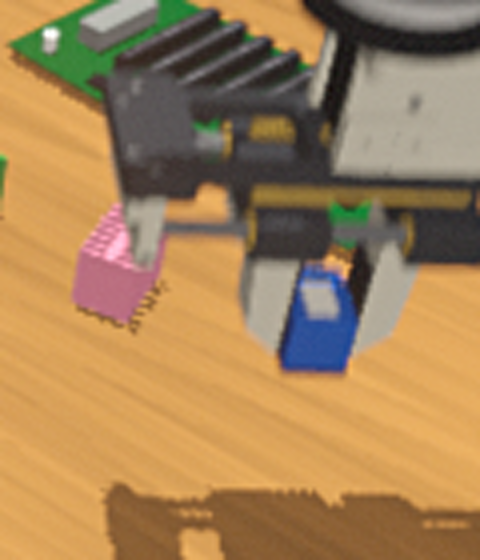

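The relay is held squarely. To its bin at (442, 163.5), turning -52°.

```bash
python3 -m inch '[-18.2,46.9,4,0,0,-52,-1, -18.2,46.9,4,0,0,-52,-1, -18.2,46.9,4,0,0,-52,-1, -18.2,46.9,4,0,0,-52,-1, -18.2,46.9,4,0,0,-52,-1]'; python3 -m inch '[0,0,0,0,0,0,-1, 0,0,0,0,0,0,-1, 0,0,0,0,0,0,-1, 0,0,0,0,0,0,-1, 0,0,0,0,0,0,-1]'
```

```text
time: 18.3
tool_pos: [536.1, -73.4, 121.4]
tcp_rot: [-3.133, 0.015, 3.12]
contact_force: [0.4, 0.6, -1.1]
grip_width: 25.8
time: 18.8
tool_pos: [536.3, -74.6, 121.0]
tcp_rot: [-3.133, 0.015, 3.119]
contact_force: [0.8, -0.1, -1.2]
grip_width: 25.8
```

Run:
```python
from scipy.spatial.transform import Rotation as R
import numpy as np
a=R.from_euler("xyz",[-3.133,.015,3.119]);b=R.from_euler("xyz",[np.pi,0,np.radians(169.7)])
print((b*a.inv()).as_rotvec(degrees=True))
```

```text
[ 0.57719876  0.80613704 -9.00161944]
```

```bash
python3 -m inch '[-9.4,23.8,0,0.6,0.8,-9,-1, -9.4,23.8,0,0.6,0.8,-9,-1, -9.4,23.8,0,0.6,0.8,-9,-1, -9.4,23.8,0,0.6,0.8,-9,-1, -9.4,23.8,0,0.6,0.8,-9,-1]'; python3 -m inch '[0,0,0,0,0,0,-1, 0,0,0,0,0,0,-1, 0,0,0,0,0,0,-1, 0,0,0,0,0,0,-1, 0,0,0,0,0,0,-1]'
```

```text
time: 19.3
tool_pos: [443.8, 159.7, 120.9]
tcp_rot: [3.141, 0.0, 2.961]
contact_force: [1.3, 0.5, -0.8]
grip_width: 25.6
time: 19.8
tool_pos: [444.5, 158.4, 120.8]
tcp_rot: [3.141, 0.0, 2.958]
contact_force: [0.2, 0.1, -0.5]
grip_width: 25.9
```

Shift (-2.3, +5), then down towards TCP z = 14.2.

```bash
python3 -m inch '[-0.2,0.5,-3,0,0,0,-1, -0.2,0.5,-6,0,0,0,-1, -0.2,0.5,-6,0,0,0,-1, -0.2,0.5,-6,0,0,0,-1, -0.2,0.5,-6,0,0,0,-1]';  python3 - <<'E'
from h import *
im=bot.capture("side");crop(np.ascontiguousarray(im[:,:,::-1]),170,140,350,280,4,"pics/g12.png")
E
```

```text
time: 20.3
tool_pos: [443.6, 163.3, 62.1]
tcp_rot: [3.14, 0.002, 2.958]
contact_force: [0.1, -0.0, 0.1]
grip_width: 25.8
```

View pics/g12.png

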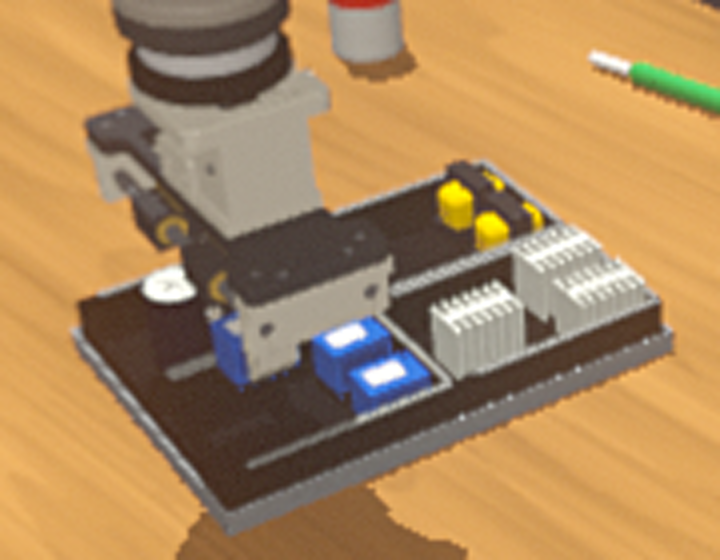

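```bash
python3 -m inch '[-0.1,0,-2,0,0,0,-1, -0.1,0,-4,0,0,0,-1, -0.1,0,-4.7,0,0,0,-1, -0.1,0,-4.85,0,0,0,-1, -0.1,0,-4.85,0,0,0,-1]'
```

```text
time: 20.85
tool_pos: [443.1, 163.5, 14.6]
tcp_rot: [3.14, 0.004, 2.958]
contact_force: [0.2, -0.0, 0.1]
grip_width: 25.5
```

Contact is expected at 14.2, so ease down, release to about 35 mm, and lift.

```bash
python3 -m inch '[0,0,-0.05,0,0,0,-1, 0,0,-0.1,0,0,0,-1, 0,0,-0.12,0,0,0,-1, 0,0,-0.12,0,0,0,-1, 0,0,-0.12,0,0,0,-1]'; python3 -m inch '[0,0,0,0,0,0,-0.23, 0,0,0,0,0,0,-0.23, 0,0,0,0,0,0,-0.23, 0,0,0,0,0,0,-0.23, 0,0,0,0,0,0,-0.23]'
```

```text
time: 21.35
tool_pos: [443.7, 163.6, 14.2]
tcp_rot: [3.139, 0.005, 2.958]
contact_force: [-1.0, 0.0, 5.3]
grip_width: 26.3
time: 21.85
tool_pos: [443.7, 163.6, 14.1]
tcp_rot: [3.139, 0.005, 2.958]
contact_force: [0.1, 0.2, 0.5]
grip_width: 35.4
```

```bash
python3 -m inch '[0,0,1,0,0,0,-0.23, 0,0,3,0,0,0,-0.23, 0,0,6,0,0,0,-0.23, 0,0,10,0,0,0,0, 0,0,13,0,0,0,0.2]'
python3 - <<'E'
from h import *
im=bot.capture("side");crop(np.ascontiguousarray(im[:,:,::-1]),170,140,350,280,4,"pics/g13.png")
E
python3 -m inch '[3.3,-52.2,0,0,0,-29.5,0.5, 3.3,-52.2,0,0,0,-29.5,0.5, 3.3,-52.2,0,0,0,-29.5,0.5, 3.3,-52.2,0,0,0,-29.5,0.5, 3.3,-52.2,0,0,0,-29.5,0.5]'; python3 -m inch '[0,0,0,0,0,0,0.5, 0,0,0,0,0,0,0.5, 0,0,0,0,0,0,0.5, 0,0,0,0,0,0,0.5, 0,0,0,0,0,0,0.5]'
```

```text
time: 22.35
tool_pos: [443.9, 163.6, 146.9]
tcp_rot: [3.139, 0.007, 2.958]
contact_force: [0.4, -0.2, 1.1]
grip_width: 47.3
time: 22.9
tool_pos: [460.5, -87.7, 148.1]
tcp_rot: [3.135, 0.015, 2.442]
contact_force: [1.2, 0.5, -0.0]
grip_width: 69.1
time: 23.4
tool_pos: [460.4, -86.3, 148.1]
tcp_rot: [3.135, 0.014, 2.444]
contact_force: [-0.7, -0.2, 0.0]
grip_width: 68.6
```

View pics/g13.png

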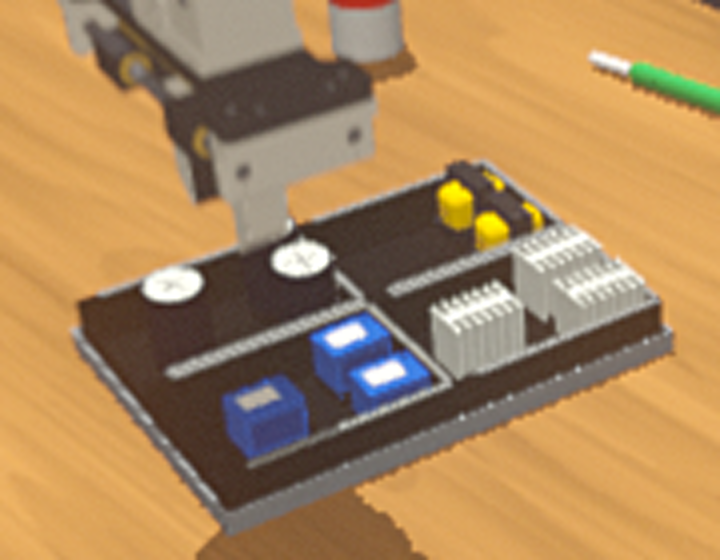

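The relay is upright in its bin. On to the transformer, levelling the tool as well.

```bash
python3 - <<'E'
from scipy.spatial.transform import Rotation as R
import numpy as np
a=R.from_euler("xyz",[3.135,.014,2.444]);b=R.from_euler("xyz",[np.pi,0,np.radians(140)])
print((b*a.inv()).as_rotvec(degrees=True))
E
python3 -m inch '[1.7,-27.3,0,0.2,0.9,0,0.5, 1.7,-27.3,0,0.2,0.9,0,0.5, 1.7,-27.3,0,0.2,0.9,0,0.5, 1.7,-27.3,0,0.2,0.9,0,0.5, 1.7,-27.3,0,0.2,0.9,0,0.5]'; python3 -m inch '[0,0,0,0,0,0,0.5, 0,0,0,0,0,0,0.5, 0,0,-4,0,0,0,0.5, 0,0,-7,0,0,0,0.5, 0,0,-7,0,0,0,0.5]'
```

```text
[ 0.22601913  0.85733131 -0.03352863]
time: 23.9
tool_pos: [476.5, -338.2, 148.2]
tcp_rot: [-3.14, 0.0, 2.446]
contact_force: [1.3, 1.2, -0.2]
grip_width: 68.8
time: 24.4
tool_pos: [474.7, -334.0, 74.5]
tcp_rot: [-3.141, -0.009, 2.448]
contact_force: [-0.2, 0.5, -0.8]
grip_width: 69.0
```

```bash
python3 -m inch '[0.3,-2.5,0,0,0.5,0,0.5, 0.3,-2.5,0,0,0.5,0,0.5, 0.3,-2.5,-1.5,0,0.5,0,0.5, 0.3,-2.5,-1.5,0,0.5,0,0.5, 0.3,-2.5,-1.5,0,0.5,0,0.5]'
python3 - <<'E'
from h import *
im=bot.capture("side");crop(np.ascontiguousarray(im[:,:,::-1]),400,300,520,420,5,"pics/g14.png")
o=bot.get_obs();print(o["tool_pos"],o["tcp_rot"])
def c(p):return ((proj("side",p)-[400,300])*5).round()
print(c(o["tool_pos"]),c([477.5,-359.5,38]))
E
```

```text
time: 24.9
tool_pos: [478.0, -358.2, 60.6]
tcp_rot: [-3.136, -0.015, 2.449]
contact_force: [0.9, 0.2, -0.4]
grip_width: 68.8
[ 478.18755243 -358.51513734   60.79539148] [-3.13564815 -0.01447943  2.44858118]
[317. 318.] [306. 369.]
```

View pics/g14.png

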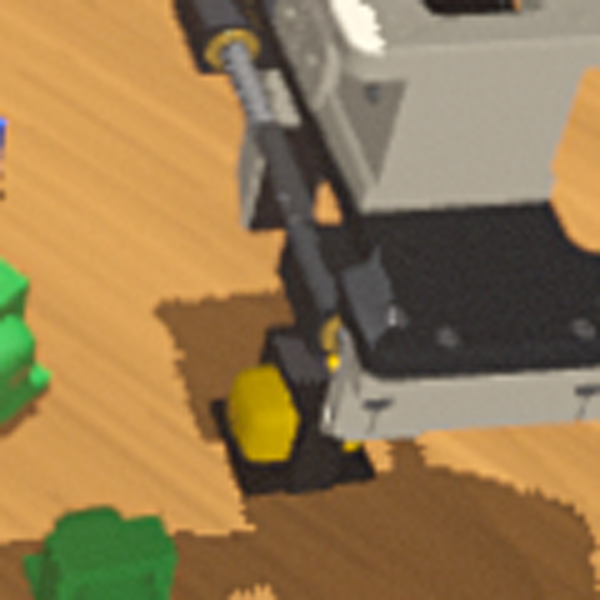

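```bash
python3 -m inch '[-0.05,-0.1,-1,-0.4,-0.7,0,0.5, -0.05,-0.1,-3,-0.4,-0.7,0,0.5, -0.05,-0.1,-5.1,-0.4,-0.7,0,0.5, -0.05,-0.1,-5.1,-0.4,-0.7,0,0.5, -0.05,-0.1,-5.1,-0.4,-0.7,0,0.5]'
python3 - <<'E'
from h import *
im=bot.capture("side");crop(np.ascontiguousarray(im[:,:,::-1]),400,300,520,420,5,"pics/g15.png")
E
```

```text
time: 25.45
tool_pos: [478.0, -359.6, 10.7]
tcp_rot: [-3.138, -0.0, 2.449]
contact_force: [-0.6, -0.5, 0.9]
grip_width: 68.8
```

View pics/g15.png

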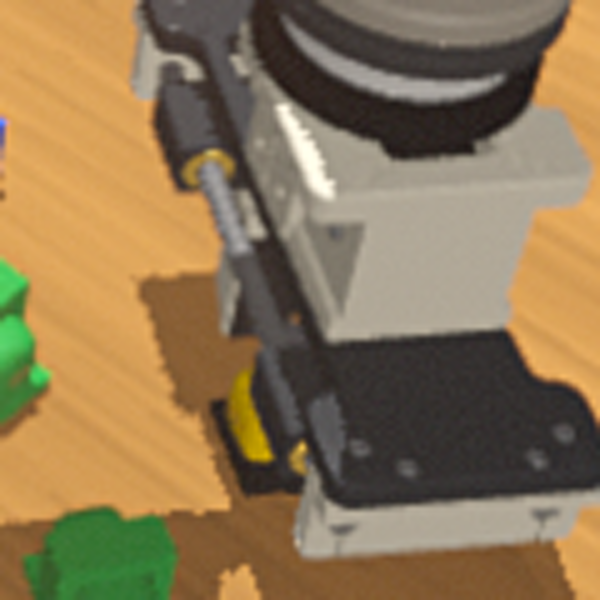

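The fingers straddle the transformer without contact, so I close.

```bash
python3 -m inch '[0,0,0,0,0,0,-1, 0,0,0,0,0,0,-1, 0,0,0,0,0,0,-1, 0,0,0,0,0,0,-1, 0,0,0,0,0,0,-1]'; python3 -m inch '[0,0,0,0,0,0,-1, 0,0,0,0,0,0,-1, 0,0,2,0,0,0,-1, 0,0,5,0,0,0,-1, 0,0,9,0,0,0,-1]'
python3 - <<'E'
from h import *
im=bot.capture("side");crop(np.ascontiguousarray(im[:,:,::-1]),400,260,520,410,4,"pics/g16.png")
E
```

```text
time: 26.0
tool_pos: [478.5, -359.9, 11.4]
tcp_rot: [-3.138, 0.002, 2.449]
contact_force: [-0.3, 0.6, 2.5]
grip_width: 34.9
time: 26.5
tool_pos: [477.3, -358.9, 100.4]
tcp_rot: [-3.138, -0.003, 2.449]
contact_force: [-0.2, -0.4, -1.7]
grip_width: 34.9
```

View pics/g16.png

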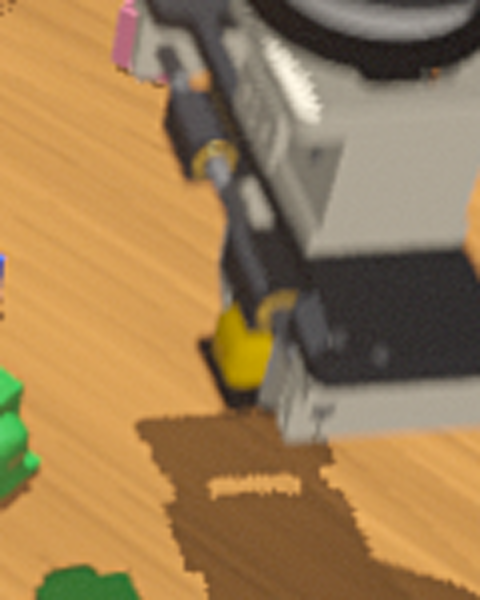

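The transformer is held at full 35 mm width. To its bin at (591, 233), turning +29.5°.

```bash
python3 -m inch '[11.4,59.2,4,0,0,29.4,-1, 11.4,59.2,4,0,0,29.4,-1, 11.4,59.2,4,0,0,29.4,-1, 11.4,59.2,4,0,0,29.4,-1, 11.4,59.2,4,0,0,29.4,-1]'; python3 -m inch '[0,0,0,0,0,0,-1, 0,0,0,0,0,0,-1, 0,0,0,0,0,0,-1, 0,0,0,0,0,0,-1, 0,0,0,0,0,0,-1]'
```

```text
time: 27.05
tool_pos: [526.4, -113.5, 121.0]
tcp_rot: [-3.137, 0.01, 2.964]
contact_force: [0.2, 0.0, -1.0]
grip_width: 34.9
time: 27.55
tool_pos: [526.2, -114.8, 120.7]
tcp_rot: [-3.137, 0.009, 2.961]
contact_force: [0.0, 0.9, -0.8]
grip_width: 34.7
```

```bash
python3 -m inch '[6.5,34.8,2,0,0,0,-1, 6.5,34.8,2,0,0,0,-1, 6.5,34.8,2,0,0,0,-1, 6.5,34.8,2,0,0,0,-1, 6.5,34.8,2,0,0,0,-1]'; python3 -m inch '[0,0,0,0,0,0,-1, 0,0,0,0,0,0,-1, 0,0,0,0,0,0,-1, 0,0,0,0,0,0,-1, 0,0,0,0,0,0,-1]'
```

```text
time: 28.05
tool_pos: [572.6, 132.8, 135.0]
tcp_rot: [-3.137, 0.009, 2.96]
contact_force: [1.8, -1.0, -0.1]
grip_width: 35.0
time: 28.55
tool_pos: [572.7, 131.2, 135.1]
tcp_rot: [-3.137, 0.009, 2.957]
contact_force: [-0.0, 0.5, -0.9]
grip_width: 34.9
```

Remaining (18.4, 101.6).

```bash
python3 -m inch '[1.8,10.1,0,0.3,0.4,0.3,-1, 1.8,10.1,0,0.3,0.4,0.3,-1, 1.8,10.1,0,0.3,0.4,0.3,-1, 1.8,10.1,-3,0.3,0.4,0.3,-1, 1.8,10.1,-5,0.3,0.4,0.3,-1]'; python3 -m inch '[0,0,-1,0,0,0,-1, 0,0,-1,0,0,0,-1, 0,0,-1,0,0,0,-1, 0,0,-1,0,0,0,-1, 0,0,-1,0,0,0,-1]'
python3 - <<'E'
from h import *
im=bot.capture("side");crop(np.ascontiguousarray(im[:,:,::-1]),190,120,370,260,4,"pics/g17.png")
E
```

```text
time: 29.05
tool_pos: [590.4, 231.6, 83.9]
tcp_rot: [-3.14, 0.001, 2.962]
contact_force: [-0.2, -0.0, -1.9]
grip_width: 34.7
time: 29.55
tool_pos: [591.1, 231.6, 75.1]
tcp_rot: [-3.141, 0.003, 2.962]
contact_force: [-0.2, 0.5, -0.4]
grip_width: 34.7
```

View pics/g17.png

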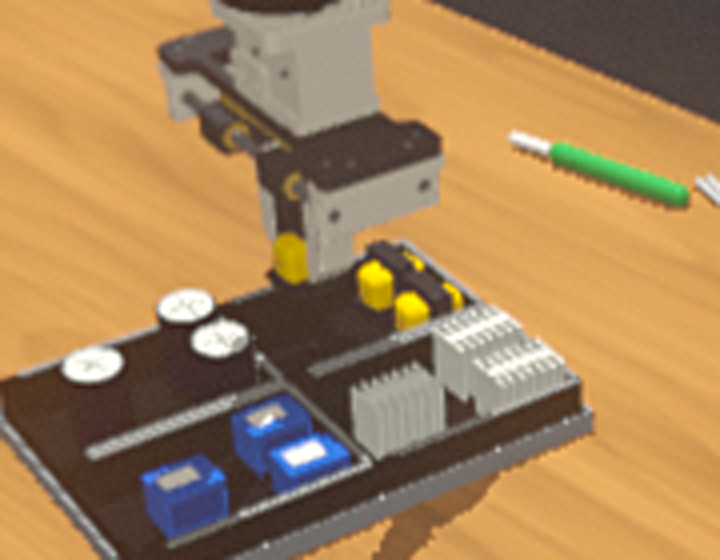

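```bash
python3 -m inch '[0,0.1,-2,0,0,0,-1, 0,0.1,-4,0,0,0,-1, 0,0.1,-5.4,0,0,0,-1, 0,0.1,-5.6,0,0,0,-1, 0,0.1,-5.6,0,0,0,-1]'; python3 -m inch '[0,0,-0.05,0,0,0,-1, 0,0,-0.1,0,0,0,-1, 0,0,-0.12,0,0,0,-1, 0,0,-0.12,0,0,0,-1, 0,0,-0.12,0,0,0,-1]'
```

```text
time: 30.1
tool_pos: [591.0, 232.6, 19.0]
tcp_rot: [-3.141, 0.002, 2.962]
contact_force: [-0.1, 0.4, -0.4]
grip_width: 35.1
time: 30.6
tool_pos: [591.2, 232.6, 18.1]
tcp_rot: [-3.141, 0.003, 2.962]
contact_force: [-0.3, -0.4, 1.2]
grip_width: 34.3
```

Seated (18.1 against 18.4 expected). Release to 42 mm and lift clear.

```bash
python3 -m inch '[0,0,0,0,0,0,-0.1, 0,0,0,0,0,0,-0.1, 0,0,0,0,0,0,-0.1, 0,0,0,0,0,0,-0.1, 0,0,0,0,0,0,-0.1]'; python3 -m inch '[0,0,1,0,0,0,-0.1, 0,0,3,0,0,0,-0.1, 0,0,6,0,0,0,-0.1, 0,0,10,0,0,0,0, 0,0,13,0,0,0,0]';python3 -m inch '[0,0,2,0,0,0,0, -10,14,6,0,0,0,0, -10,14,6,0,0,0,0, -10,14,6,0,0,0,0, -10,14,6,0,0,0,0]'
python3 - <<'E'
from h import *
cv2.imwrite("pics/e_s.png",bot.capture("side")[:,:,::-1]);cv2.imwrite("pics/e_t.png",bot.capture("top")[:,:,::-1])
s=cv2.imread("pics/e_s.png");t=cv2.imread("pics/e_t.png")
crop(s,180,160,350,280,4,"pics/e1.png");crop(t,170,155,300,295,4,"pics/e2.png")
d=cv2.absdiff(t,cv2.imread("pics/top0.png"))
for n,b in(("swollen",(335,240,365,272)),("scorched",(383,236,413,262))): print(n,d[b[1]:b[3],b[0]:b[2]].max())
E
```

```text
time: 31.1
tool_pos: [591.2, 232.7, 18.1]
tcp_rot: [-3.141, 0.003, 2.962]
contact_force: [0.3, 0.1, 0.3]
grip_width: 41.2
time: 31.6
tool_pos: [591.7, 232.8, 151.3]
tcp_rot: [3.141, 0.005, 2.962]
contact_force: [0.8, 0.4, 0.3]
grip_width: 45.6
time: 32.1
tool_pos: [489.5, 375.7, 213.5]
tcp_rot: [3.139, 0.006, 2.965]
contact_force: [0.5, -0.8, 0.5]
grip_width: 46.1
swollen 17
scorched 17
```

View pics/e1.png

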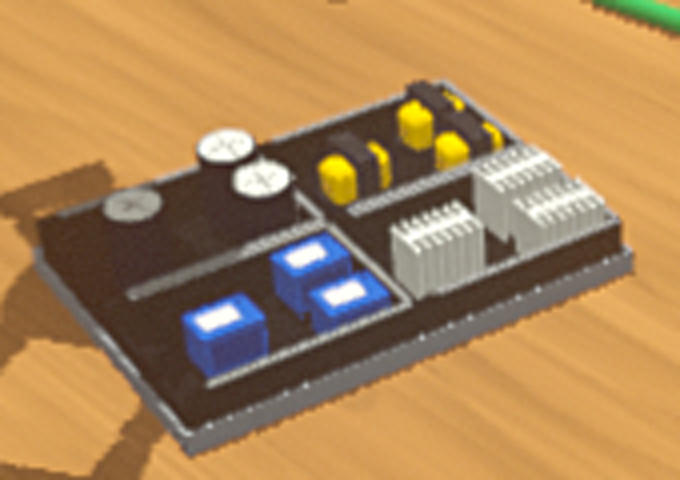

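View pics/e2.png

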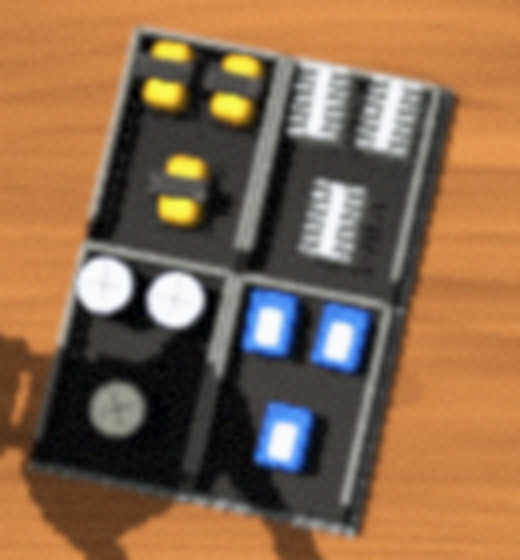

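All four stand centred in their bins: capacitor at crop (117,408), relay (285,438), transformer (182,190), heatsink (333,220). The failed pair's pixels are unchanged. Handing in.

```bash
python3 -m inch '[0,0,0,0,0,0,0, 0,0,0,0,0,0,0, 0,0,0,0,0,0,0, 0,0,0,0,0,0,0, 0,0,0,0,0,0,0]'; python3 -c "
from plant import bot
print(bot.close_job())"
```

```text
time: 32.7
tool_pos: [490.1, 375.4, 213.3]
tcp_rot: [3.138, 0.007, 2.966]
contact_force: [0.1, -1.0, 0.4]
grip_width: 45.7
the job is handed in; nothing more can be done
None
```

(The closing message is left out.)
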